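# Test and release the shaker's latching stop button

## Robot

A 6-joint arm with a two-finger parallel gripper is mounted at the origin on the work surface. World frame = base frame: x ahead of the robot, y to its left, z up, the work surface at z = 0. Lengths are in m, angles in rad, forces in N, time in s.
With the tool pointing down it reaches from about 0.35 to 0.975 m from the base axis. Payload 4.9 kg.
Tool frame: the origin (TCP) lies midway between the tips of the shut fingers; the grasp point (between the pads) lies 19 mm behind it; z points along the fingers, y is the direction in which the jaws open and shut (so a half turn about z gives the same grasp; the last joint's range is limited). The gripper opens to 85 mm and grips with 20 to 120 N. Pads are 22 mm wide; open, the fingers measure 114 mm over their backs; the gripper's body (76 mm by 85 mm) begins 54 mm behind the grasp point. The pads swing forward as they close: fully open they stand 13 mm farther back than shut.
Start: joints at [-1.464, 0.053, 1.613, -0, 1.476, -0.119], TCP at [0.14, -0.609, 0.231] pointing down, gripper open.
Joint ranges: [-3.01, 3.01], [-1.01, 2.22], [0.06, 2.58], [-1.02, 4.17], [0.09, 2.62], [-3.14, 3.14]. Speed limits (rad/s): [2.57, 2.57, 3.14, 3.14, 3.14, 3.14].

## Interface

Orientations are given as a rotation vector (axis times angle).
In Python, from station import ctrl gives the robot as it stands.
- The arm moves only by the tool apply_moves, never from a script. Its argument "rows" is a list of rows, each a list of 6 numbers: the shift along the tool's x, y, z in cm, then the turn, a rotation vector about the tool's x, y, z in units of 5 degrees (1.0 is 5 degrees). In form: [[x, y, z, rx, ry, rz], ...]. A call has 1 to 20 rows; each row is the pose to reach, as a shift and turn from the pose measured when the call began, along the tool's axes at that moment; what a row does not reach only later rows make up. A row lasts 1/10 s, in which the tool goes at most 50 mm and 8.59 degrees, less where a joint would pass 70% of its speed; a pose out of reach is approached as far as the arm can. A call with a gripper value outside its range is refused whole. "grip" is the closure, from 0 (fully open) to 1 (shut), set as the call begins (left out, the last holds). The fingers move at their own pace and stop on an object; "squeeze" is the grip in N (left out, the last holds). Time passes only in rows, so rows that repeat a pose let the fingers close. It gives the time, the measured TCP pose, the force and the opening at its end, in the units of the state.
- ctrl.get_obs(): the state, without advancing time (a new reading comes with each control period).
- ctrl.get_image(name): name is "side" or "top"; returns a dict with "color" (400x640x3 uint8, blue, green, red), "mtx" (3x3 intrinsics, pixels), "rvec" (rotation vector, rad) and "tvec" (3), from world to camera coordinates, as OpenCV has them. Camera axes: x right, y down, z forward; pixel columns grow to the right and rows downward; lengths in m; the calibration is good to about 2 mm. A picture is of the moment at which its call begins. There is no depth.
- ctrl.finish_job(): hands the job in, once; it reports no verdict.
The state is a dict: "t": time; "q": joint angles; "dq": joint speeds; "effort": joint torques, N m; "tool_pos": TCP position; "tool_rot": TCP orientation; "contact_force": force on the tool from outside, world axes, zero at the start; "wrist_torque": the same for the moment, N m; "opening": finger opening in m.
Only numpy, scipy, OpenCV 4.12 (cv2) and the standard library are available. Lean on these libraries where they do the work, as an engineer would, in place of code of your own. Each camera call takes 0.05 s, during which the arm holds its last target.

## Task

Test the shaker's stop: press the big three-lobed mushroom button straight down until it latches, and take the finger off it for a moment so that it is seen to stay down. Then, without pinching a lobe, push one lobe round clockwise (seen from above) with a fingertip until the button springs back out, and let the head turn back. Last, press the small round reset button on the other control box fully in and let it come out again; do not press reset while the stop is latched, and leave the bottles and other things standing where they are.

Things in the scene. Friction and masses are not known exactly. Their poses are not given: they have to be found in the camera images.
- stop_station: Fixed control box, 124 x 124 mm, its grey top panel 62 mm above the bench; origin at the centre of its underside, z up. The mushroom stop button stands in the middle of the panel.
- stop_head: Black mushroom head; the frame rides and turns with it. Origin: centre of its top, on the vertical axis, 44 mm above the panel when out. Hub 52 mm across, z = 0 to -20 mm, flat top to 17 mm radius. Three straight lobes along +x and at +120 and -120 degrees: 16 mm wide, reaching to 46 mm radius, z = -4 to -20 mm. Free height under the head: 24 mm out, 17 mm latched.
- stop_press (a joint): How far the stop button is pressed in, m: 0 = out, 0.010 = end of travel. Pushing it in takes 2 N at first and about 5 N at the end of travel. Pressed to 0.008 or more it latches and rests at about 0.007 when let go.
- stop_twist (a joint): Turn of the head, rad: 0 = rest, growing clockwise seen from above, stop at 1.0. A spring (0.04 to 0.07 N m) turns it back to 0 when let go. With the button latched, a turn of about 0.45 rad frees the latch and the button springs out by itself (4 N), unless a finger bears down on the head: push with the fingertip reaching below the lobe underside.
- lobe_cw_sides: Rubber pads on the clockwise sides of the three lobes (one part, same frame as stop_head), 19 mm long, 12 mm high, z = -6 to -18 mm.
- lobe_ccw_sides: The same pads on the counter-clockwise sides of the lobes (for the lobe along +x, the side that looks to +y): the sides to push for a clockwise turn.
- reset_station: Fixed control box, 100 x 130 mm, top panel 62 mm above the bench; origin at the centre of its underside. On the panel along its y: the reset button at y = +26 mm and a clear lamp dome (19 mm high) at y = -34 mm.
- reset_top (a point): Centre of the top of the round black reset button, 28 mm across, 22 mm above its panel; it rides with the button.
- reset (a joint): How far the reset button is pressed, m: 0 = out, 0.006 = fully in (5 N). It springs back when let go.
- bottle0: Bystander: brown glass reagent bottle, 38 mm across, 72 mm high, loose; origin at the centre of its underside, z up
- bottle1: Bystander: second brown glass reagent bottle, 38 mm across, 72 mm high, loose; origin at the centre of its underside, z up
- tip_box: Bystander: pipette-tip box 120 x 80 x 70 mm high, loose; origin at the centre of its underside, z up
- beaker: Bystander: glass beaker, 66 mm across, 85 mm high, loose; origin at the centre of its underside, z up
- tube_rack: Bystander: white tube rack 60 x 160 mm, 44 mm high, loose; origin at the centre of its underside, z up
- jar: Bystander: white screw-top jar, 56 mm across, 70 mm high, loose; origin at the centre of its underside, z up
- block: Bystander: aluminium heating block 50 x 50 x 30 mm, loose; origin at the centre of its underside, z up
Things that resemble listed ones, but are neither listed nor needed, are in the scene too. What is shaped like the stop_station but orange or red is not meant.

How it is judged:
By the outcome, as a careful person would: the job done as asked, in the order asked, and still so for the second after the job is handed in, with the robot touching nothing.
It also fails if it takes over 64 s, if anything falls off the work surface, if the arm or the gripper's body presses on something with over 40 N, if the wrist force passes 120 N, or if a joint passes its speed limit or range.

## Working session

There is one attempt and no reset: what is moved stays moved. The work goes in short steps, Python scripts to look and compute and a tool call to move; the robot and the scene stay as the last step left them, time stands still between calls to the robot, and variables do not carry over. Pictures are saved under pics/ and viewed, and the job is handed in when it is done.

Besides the shell and the picture viewer there is one more tool, called in YAML: its name, and indented under it one key for each argument. apply_moves: Moves the arm, as the interface text tells. Its arguments: {"type":"object","properties":{"rows":{"type":"array","items":{"type":"array","items":{"type":"number"}}},"grip":{"type":"number"},"squeeze":{"type":"number"}},"required":["rows"]}

```bash
mkdir -p pics; ls
cat > h.py <<'E'
import numpy as np,cv2
from station import ctrl
def snap(n,f):
    d=ctrl.get_image(n); cv2.imwrite('pics/'+f+'.png',d['color']); np.savez('pics/'+f+'.npz',**{k:np.array(d[k]) for k in('mtx','rvec','tvec','color')}); return d
def ray(d,u,v,z):
    K=np.array(d['mtx']);R=cv2.Rodrigues(np.array(d['rvec'],float).reshape(3))[0];t=np.array(d['tvec']).reshape(3)
    c=-R.T@t; w=R.T@np.linalg.inv(K)@np.array([u,v,1.]); return c+w*(z-c[2])/w[2]
def proj(d,P):
    return cv2.projectPoints(np.array(P,float).reshape(-1,1,3),np.array(d['rvec'],float),np.array(d['tvec'],float),np.array(d['mtx']),None)[0].reshape(-1,2)
def crop(d,x0,y0,x1,y1,s,f):
    c=np.array(d['color'])[y0:y1,x0:x1]; cv2.imwrite('pics/'+f+'.png',cv2.resize(c,None,fx=s,fy=s,interpolation=cv2.INTER_CUBIC))
E
python3 - <<'E'
from h import *
snap('top','top0');snap('side','side0');o=ctrl.get_obs();print({k:np.round(v,3) for k,v in o.items()})
E
```

```text
pics
{'t': np.float64(0.1), 'q': array([-1.464,  0.053,  1.614, -0.   ,  1.476, -0.119]), 'dq': array([-0.   , -0.001, -0.004,  0.002,  0.001,  0.   ]), 'effort': array([-2.0000e-03, -3.9491e+01, -3.7137e+01, -0.0000e+00,  4.0000e-03,
        0.0000e+00]), 'tool_pos': array([ 0.14 , -0.609,  0.23 ]), 'tool_rot': array([-3.12 , -0.354,  0.   ]), 'contact_force': array([-0.257,  0.093,  0.206]), 'wrist_torque': array([ 0.024, -0.046, -0.   ]), 'opening': np.float64(0.085)}
```

View pics/top0.png

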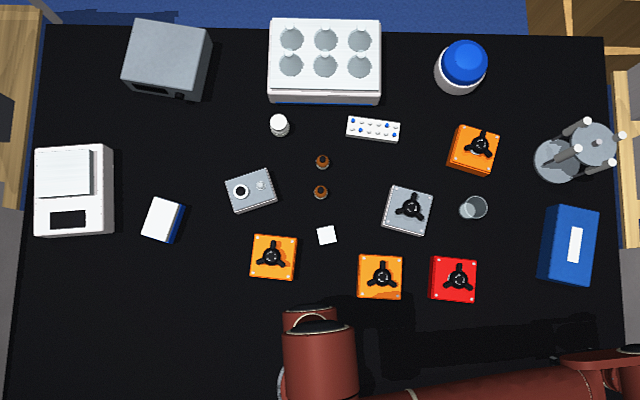

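View pics/side0.png

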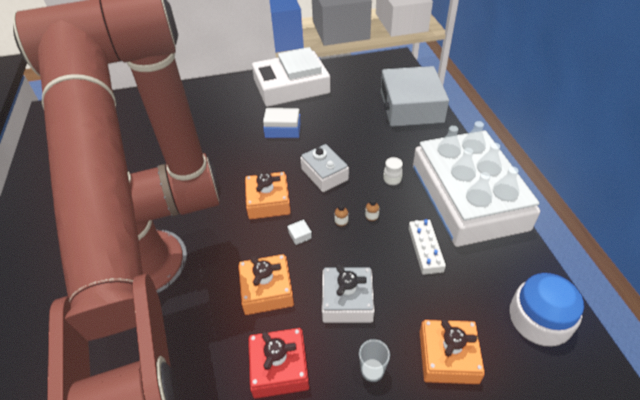

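Candidates for the stop in the top view are orange (275,257), (380,276) and (475,148), red (455,278), and grey (408,210). I choose grey. For the reset there is only the grey box at (250,190), with the black button at (240,190) and the dome at (260,184).

Run:
```python
import numpy as np,cv2
from h import *
d=np.load('pics/top0.npz');s=np.load('pics/side0.npz')
crop(d,370,170,450,250,8,'c1');crop(d,215,155,290,225,8,'c2');crop(s,310,255,390,335,8,'c3');crop(s,290,135,360,200,8,'c4')
a=cv2.imread('pics/c1.png');b=cv2.imread('pics/c3.png')
```

```text
(no output)
```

View pics/c1.png

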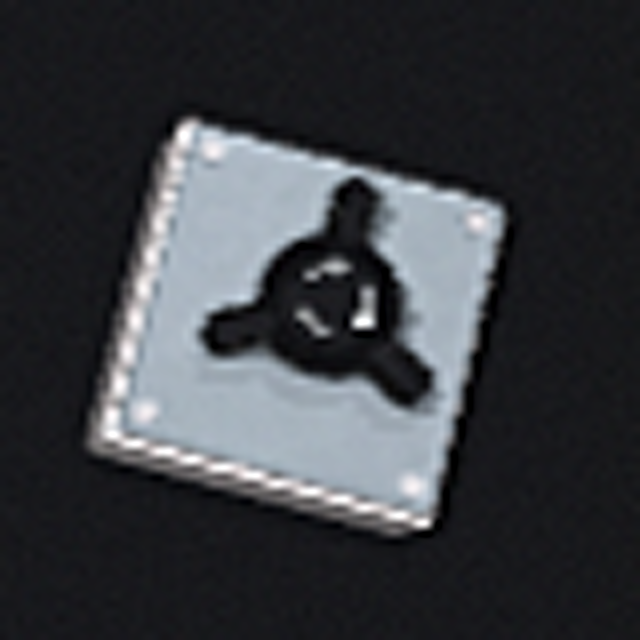

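View pics/c2.png

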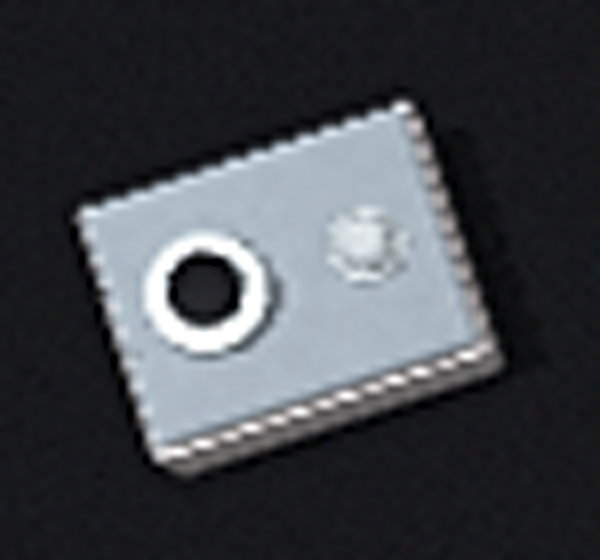

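View pics/c3.png

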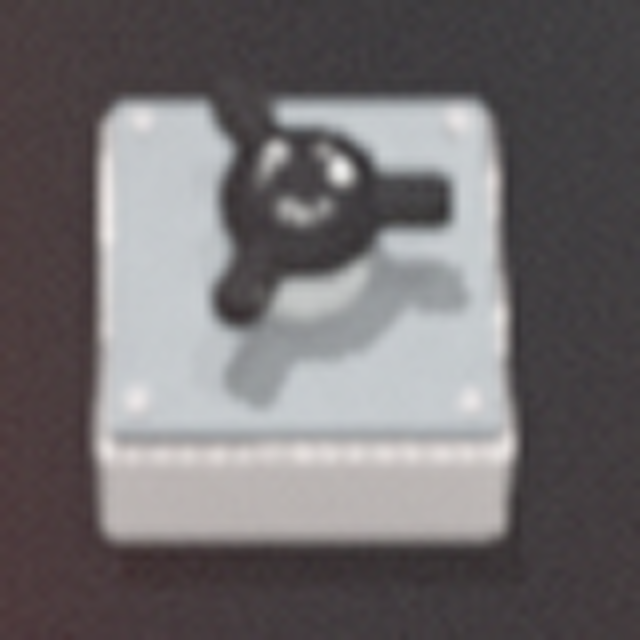

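View pics/c4.png

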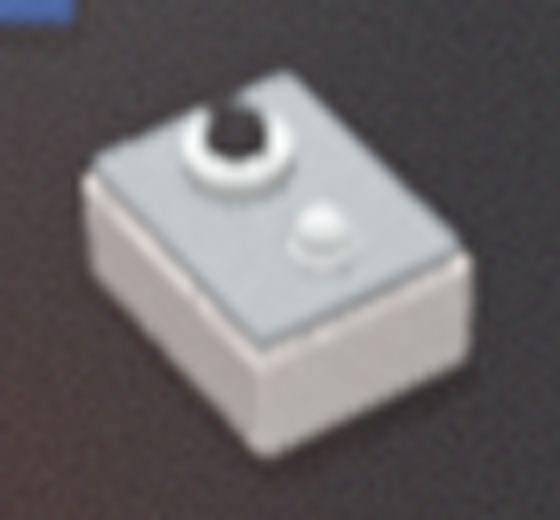

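The crops confirm grey panels: the three-lobed head is centred at about (411.5,208) in the top view, and the reset button at about (240.5,191).

Run:
```python
from h import *
from scipy.optimize import least_squares
d=np.load('pics/top0.npz');s=np.load('pics/side0.npz')
f=lambda x0,y0,P,k=8:np.array([[x0+(x+.5)/k-.5,y0+(y+.5)/k-.5] for x,y in P])
sc_t=f(370,170,[(213,152),(477,222),(412,486),(146,411)]); sc_s=f(310,255,[(143,121),(457,121),(470,400),(136,400)])
Wt=np.array([ray(d,*p,.063) for p in sc_t]);Ws=np.array([ray(s,*p,.063) for p in sc_s])
print(Wt.round(4),Wt.mean(0).round(4));print(Ws.round(4),Ws.mean(0).round(4))
e=Wt[1]-Wt[0];print('edge ang',np.degrees(np.arctan2(e[1],e[0])),[np.linalg.norm(Wt[i]-Wt[i-1]) for i in range(4)])
c=Wt.mean(0)*.5+Ws.mean(0)*.5
for u in f(370,170,[(357,190),(212,340),(418,390)]):
    w=ray(d,*u,.098);v=w-c;print('lobe top',w.round(4),np.hypot(*v[:2]),np.degrees(np.arctan2(v[1],v[0])))
for u in f(310,255,[(448,198),(235,308),(228,100)]):
    w=ray(s,*u,.096);v=w-c;print('lobe side',w.round(4),np.hypot(*v[:2]),np.degrees(np.arctan2(v[1],v[0])))
print('hub',ray(d,*f(370,170,[(333,305)])[0],.1),ray(s,*f(310,255,[(301,197)])[0],.1))
print('reset',ray(d,*f(215,155,[(205,288)])[0],.084),ray(s,*f(290,135,[(238,128)])[0],.084))
print('ring',ray(d,*f(215,155,[(208,292)])[0],.066),ray(s,*f(290,135,[(238,150)])[0],.066))
for n,z,px in(('b0',.072,(322,156)),('b1',.072,(320,188)),('beaker',.085,(474,203)),('rack',.044,(373,127)),('jar',.07,(279,120)),('block',.03,(327,234)),('dome',.08,(260,185))):print(n,ray(d,*px,z).round(3))
C=lambda k:-cv2.Rodrigues(k['rvec'].reshape(3))[0].T@k['tvec'].reshape(3)
print(C(d),C(s))
```

```text
[[ 0.5731 -0.2194  0.063 ]
 [ 0.5491 -0.3159  0.063 ]
 [ 0.4521 -0.2909  0.063 ]
 [ 0.4774 -0.1948  0.063 ]] [ 0.5129 -0.2552  0.063 ]
[[ 0.4775 -0.1921  0.063 ]
 [ 0.5737 -0.2169  0.063 ]
 [ 0.5488 -0.3129  0.063 ]
 [ 0.4523 -0.2882  0.063 ]] [ 0.5131 -0.2525  0.063 ]
edge ang -103.94696179992525 [np.float64(0.09884037352190553), np.float64(0.09934789773600632), np.float64(0.10019275707641613), np.float64(0.09943213804588023)]
lobe top [ 0.5543 -0.2651  0.098 ] 0.04275119496614498 -15.2190590552574
lobe top [ 0.4994 -0.2132  0.098 ] 0.04293043033646928 108.51170632219079
lobe top [ 0.4831 -0.286   0.098 ] 0.04391596873336573 -133.0014153315528
lobe side [ 0.5555 -0.2638  0.096 ] 0.04359809180519465 -13.140100096441767
lobe side [ 0.4839 -0.2846  0.096 ] 0.04229688653052082 -133.44823447170356
lobe side [ 0.5001 -0.2131  0.096 ] 0.04279480385255177 107.49752838727582
hub [ 0.51247781 -0.25580724  0.1       ] [ 0.51202536 -0.25495535  0.1       ]
reset [0.5542562  0.23279099 0.084     ] [0.55384529 0.23303821 0.084     ]
ring [0.55576899 0.23470738 0.066     ] [0.55484159 0.2402702  0.066     ]
b0 [ 0.664 -0.     0.072]
b1 [0.569 0.004 0.072]
beaker [ 0.532 -0.439  0.085]
rack [ 0.764 -0.153  0.044]
jar [0.772 0.13  0.07 ]
block [ 0.439 -0.02   0.03 ]
dome [0.572 0.177 0.08 ]
[0.33112069 0.00148502 1.43848054] [ 0.34135061 -0.85604965  1.06251584]
```

```bash
cat >> h.py <<'E'
from scipy.spatial.transform import Rotation as Ro
def plan(p,yaw,show=True):
    "row from current pose to tcp p, pointing down, tool x at yaw deg"
    o=ctrl.get_obs();R0=Ro.from_rotvec(o['tool_rot']);a=np.radians(yaw)
    x=np.array([np.cos(a),np.sin(a),0]);z=np.array([0,0,-1.]);T=Ro.from_matrix(np.stack([x,np.cross(z,x),z],1))
    sh=R0.inv().apply(np.array(p)-o['tool_pos'])*100; r=(R0.inv()*T).as_rotvec()/np.radians(5)
    return np.r_[sh,r].round(2).tolist()
def st():
    o=ctrl.get_obs();print({k:np.round(o[k],4).tolist() for k in('t','q','tool_pos','contact_force','wrist_torque','opening')})
E
python3 -c "
from h import *
print(plan([.513,-.254,.15],-13.3),plan([.513,-.254,.22],-13.3))"
```

```text
[44.3, -26.19, 8.08, -0.02, 0.0, 5.25] [44.31, -26.2, 1.08, -0.02, 0.0, 5.25]
```

apply_moves:
  rows:
    - [4,-2.4,0.5,0,0,0.5]
    - [8,-4.7,1,0,0,1]
    - [12,-7.1,1.5,0,0,1.5]
    - [16,-9.5,2,0,0,2]
    - [20,-11.8,3,0,0,2.5]
    - [24,-14.2,4,0,0,3]
    - [28,-16.6,5,0,0,3.5]
    - [32,-18.9,6,0,0,4]
    - [36,-21.3,7,0,0,4.5]
    - [40,-23.6,7.5,0,0,5]
    - [43,-25.4,8.1,0,0,5.25]
    - [44.3,-26.2,8.1,0,0,5.25]
    - [44.3,-26.2,8.1,0,0,5.25]
    - [44.3,-26.2,8.1,0,0,5.25]
    - [44.3,-26.2,8.1,0,0,5.25]
    - [44.3,-26.2,8.1,0,0,5.25]
  grip: 1

```text
t: 1.7
tool_pos: [0.5122, -0.2551, 0.1501]
tool_rot: [-3.119, 0.367, 0.0]
contact_force: [0.2, -0.4, 0.6]
opening: -0.0002
```

Run:
```python
from h import *
st();print(plan([.513,-.254,.11],-13.3))
d=snap('top','top1');s=snap('side','side1');crop(s,290,195,410,315,5,'s1')
print(proj(s,[.513,-.254,.106]))
```

```text
{'t': 1.7, 'q': [-0.5927, -0.0079, 1.8132, 0.0012, 1.337, 1.2121], 'tool_pos': [0.5122, -0.2551, 0.1501], 'contact_force': [0.1568, -0.3565, 0.6119], 'wrist_torque': [-0.0342, -0.0083, 0.073], 'opening': -0.0002}
[0.05, -0.12, 4.01, -0.02, 0.0, -0.02]
[[347.4964612  277.38286062]]
```

View pics/s1.png

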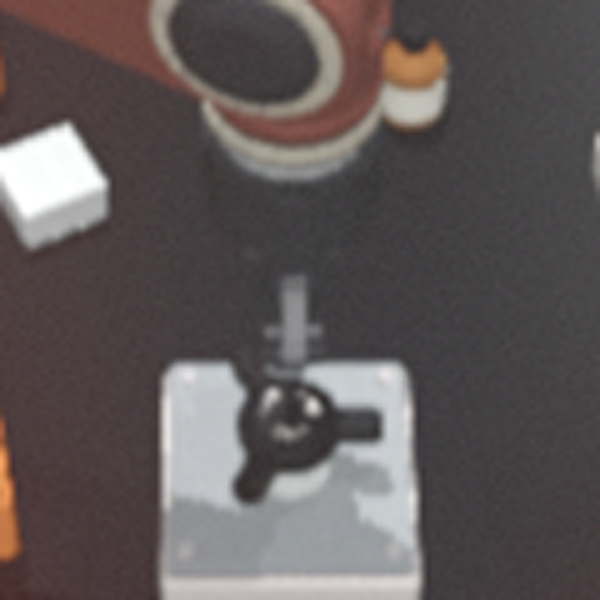

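The side view shows the shut fingertip at crop (290,370), right above the hub at (287,425), so it is aligned. I'll press next.

apply_moves:
  rows:
    - [0.05,-0.1,1,0,0,0]
    - [0.05,-0.1,2,0,0,0]
    - [0.05,-0.1,3,0,0,0]
    - [0.05,-0.1,3.8,0,0,0]
    - [0.05,-0.1,4.2,0,0,0]
    - [0.05,-0.1,4.5,0,0,0]
    - [0.05,-0.1,4.8,0,0,0]
    - [0.05,-0.1,5.1,0,0,0]
    - [0.05,-0.1,5.3,0,0,0]
    - [0.05,-0.1,5.3,0,0,0]

```text
t: 2.8
tool_pos: [0.5137, -0.2543, 0.0976]
tool_rot: [-3.119, 0.367, -0.002]
contact_force: [-0.9, 0.5, 4.0]
opening: -0.0001
```

apply_moves:
  rows:
    - [0,0,0.1,0,0,0]
    - [0,0,0.2,0,0,0]
    - [0,0,0.25,0,0,0]
    - [0,0,0.25,0,0,0]

```text
t: 3.2
tool_pos: [0.5139, -0.2544, 0.096]
tool_rot: [-3.12, 0.366, -0.003]
contact_force: [-2.6, 1.4, 6.9]
opening: 0.0001
```

apply_moves:
  rows:
    - [0,0,-1,0,0,0]
    - [0,0,-2,0,0,0]
    - [0,0,-4,0,0,0]
    - [0,0,-6,0,0,0]
    - [0,0,-6,0,0,0]
    - [0,0,-6,0,0,0]

```text
t: 3.8
tool_pos: [0.514, -0.2545, 0.1562]
tool_rot: [-3.12, 0.366, -0.004]
contact_force: [0.5, -0.7, -0.3]
opening: 0.0001
```

Run:
```python
from h import *
st()
s=snap('side','side2');crop(s,310,255,390,335,8,'s2')
a=np.radians(-13.3);c=np.array([.513,-.254]);er=np.array([np.cos(a),np.sin(a)]);et=np.array([-er[1],er[0]])
P=c+er*.042+et*.033
print(P,plan([*P,.15],-13.3))
```

```text
{'t': 3.8, 'q': [-0.5901, -0.0127, 1.8073, 0.0013, 1.3448, 1.2142], 'tool_pos': [0.514, -0.2545, 0.1562], 'contact_force': [0.4901, -0.7357, -0.3005], 'wrist_torque': [-0.0161, -0.0371, -0.0135], 'opening': 0.0001}
[ 0.56146515 -0.23154719] [4.15, -3.31, 0.52, -0.01, -0.01, -0.02]
```

View pics/s2.png

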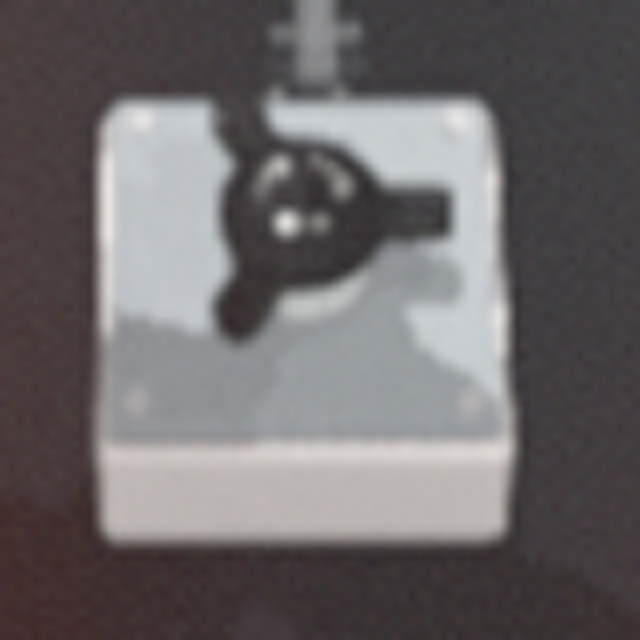

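The head in the side view sits about 12 crop px lower than before (lobe end now at (450,212), was (448,198)) with the finger clear, so it is latched. I'll move beside the +x lobe and go down.

apply_moves:
  rows:
    - [2,-1.6,0,0,0,0]
    - [4.15,-3.3,0,0,0,0]
    - [4.15,-3.3,0.5,0,0,0]
    - [4.15,-3.3,2,0,0,0]
    - [4.15,-3.3,4,0,0,0]
    - [4.15,-3.3,6,0,0,0]
    - [4.15,-3.3,7.5,0,0,0]
    - [4.15,-3.3,8.5,0,0,0]
    - [4.15,-3.3,8.55,0,0,0]
    - [4.15,-3.3,8.55,0,0,0]

```text
t: 4.85
tool_pos: [0.5615, -0.2318, 0.0697]
tool_rot: [-3.119, 0.367, -0.001]
contact_force: [-0.0, -0.6, -0.1]
opening: 0.0003
```

Run:
```python
from h import *
st()
s=snap('side','side3');crop(s,310,235,390,315,8,'s3')
c=np.array([.513,-.254])
r0,t0=.042,.033
def P(th,t): # th deg cw
    a=np.radians(-13.3-th);er=np.array([np.cos(a),np.sin(a)]);et=np.array([-er[1],er[0]])
    return [*(c+er*r0+et*t),.0705]
for th,t in((0,.027),(0,.023),(4,.0225),(8,.0225),(12,.0225),(16,.0225),(20,.0225),(24,.0225),(28,.0225),(32,.0225),(34,.0225)):print(th,plan(P(th,t),-13.3-th))
```

```text
{'t': 4.85, 'q': [-0.5145, 0.1617, 1.7788, 0.0013, 1.2008, 1.2898], 'tool_pos': [0.5615, -0.2318, 0.0697], 'contact_force': [-0.026, -0.6041, -0.0802], 'wrist_torque': [-0.0243, 0.0252, -0.0074], 'opening': 0.0003}
0 [-0.06, 0.57, -0.0, -0.01, -0.02, -0.02]
0 [-0.06, 0.97, -0.0, -0.01, -0.02, -0.02]
4 [0.09, 1.32, -0.0, -0.01, -0.02, 0.78]
8 [0.22, 1.62, -0.0, -0.01, -0.02, 1.58]
12 [0.32, 1.94, -0.0, -0.01, -0.02, 2.38]
16 [0.4, 2.26, -0.0, -0.01, -0.02, 3.18]
20 [0.46, 2.59, -0.0, -0.01, -0.02, 3.98]
24 [0.5, 2.92, -0.0, -0.01, -0.02, 4.78]
28 [0.51, 3.25, -0.0, -0.01, -0.02, 5.58]
32 [0.5, 3.59, -0.01, -0.01, -0.02, 6.38]
34 [0.49, 3.75, -0.01, -0.01, -0.02, 6.78]
```

View pics/s3.png

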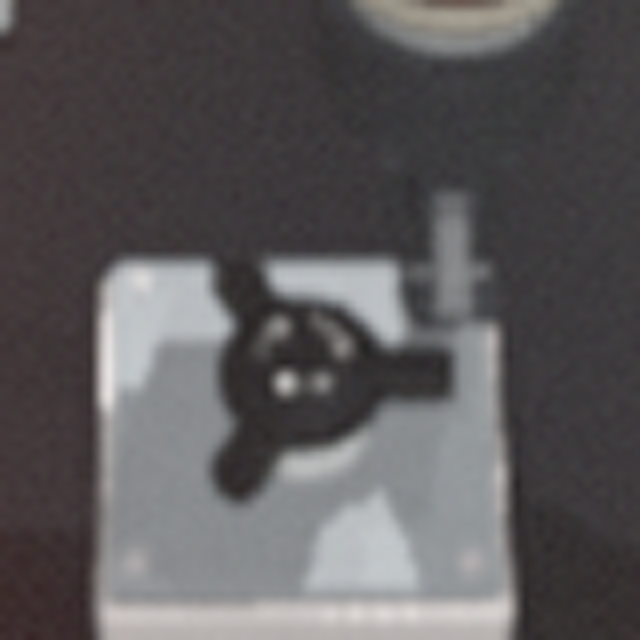

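The fingertip is at crop (450,310), beyond the lobe at (420,375) and at panel height. I'll push around the arc.

apply_moves:
  rows:
    - [-0.06,0.5,0,0,0,0]
    - [-0.06,0.97,0,0,0,0]
    - [0.02,1.15,0,0,0,0.4]
    - [0.09,1.32,0,0,0,0.8]
    - [0.16,1.47,0,0,0,1.2]
    - [0.22,1.62,0,0,0,1.6]
    - [0.27,1.78,0,0,0,2]
    - [0.32,1.94,0,0,0,2.4]
    - [0.36,2.1,0,0,0,2.8]
    - [0.4,2.26,0,0,0,3.2]
    - [0.43,2.42,0,0,0,3.6]
    - [0.46,2.59,0,0,0,4]

```text
t: 6.1
tool_pos: [0.5609, -0.2586, 0.0714]
tool_rot: [-3.007, 0.905, -0.005]
contact_force: [0.5, 1.1, 0.7]
opening: -0.0002
```

Run:
```python
from h import *
st()
s=snap('side','side4');crop(s,310,235,390,315,8,'s4')
c=np.array([.513,-.254])
r0=.042
def P(th,t):
    a=np.radians(-13.3-th);er=np.array([np.cos(a),np.sin(a)]);et=np.array([-er[1],er[0]])
    return [*(c+er*r0+et*t),.0700]
for th,t in((24,.0225),(28,.0225),(32,.0225),(36,.0225),(40,.0225)):print(th,plan(P(th,t),-13.3-th))
```

```text
{'t': 6.1, 'q': [-0.5533, 0.1803, 1.7545, 0.0022, 1.2039, 1.6015], 'tool_pos': [0.5609, -0.2586, 0.0714], 'contact_force': [0.529, 1.1003, 0.6661], 'wrist_torque': [0.2107, -0.0436, -0.0157], 'opening': -0.0002}
24 [0.08, 0.27, 0.14, -0.02, -0.03, 0.75]
28 [0.2, 0.58, 0.14, -0.02, -0.03, 1.55]
32 [0.31, 0.89, 0.14, -0.02, -0.03, 2.35]
36 [0.39, 1.22, 0.14, -0.02, -0.03, 3.15]
40 [0.45, 1.54, 0.14, -0.03, -0.03, 3.95]
```

View pics/s4.png

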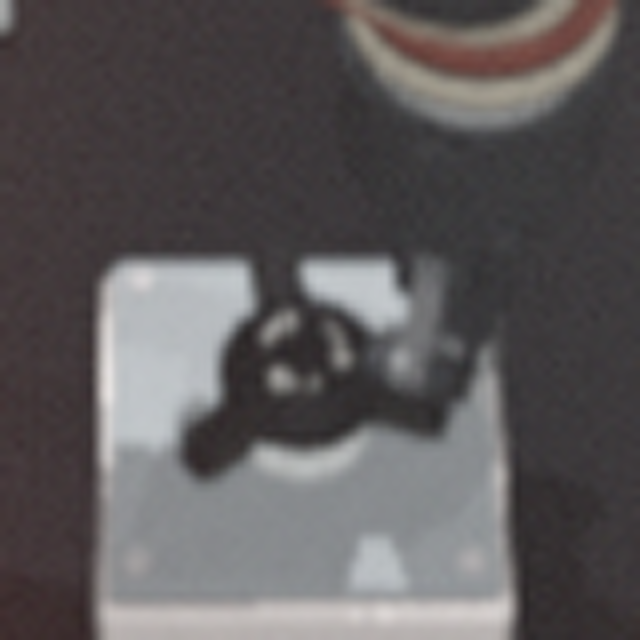

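The lobe has turned with the finger, its end now at about (430,420), and it is still latched. I'll push on.

apply_moves:
  rows:
    - [0.02,0.12,0.1,0,0,0.35]
    - [0.08,0.27,0.1,0,0,0.75]
    - [0.14,0.42,0.1,0,0,1.15]
    - [0.2,0.58,0.1,0,0,1.55]
    - [0.25,0.73,0.1,0,0,1.95]
    - [0.31,0.89,0.1,0,0,2.35]
    - [0.35,1.05,0.1,0,0,2.75]
    - [0.35,1.05,0.1,0,0,2.75]
    - [0.35,1.05,0.1,0,0,2.75]

```text
t: 7.05
tool_pos: [0.5585, -0.2699, 0.0711]
tool_rot: [-2.877, 1.259, -0.007]
contact_force: [1.2, 0.1, 1.0]
opening: 0.0001
```

Run:
```python
from h import *
st()
s=snap('side','side5');crop(s,310,235,390,315,8,'s5')
```

```text
{'t': 7.05, 'q': [-0.571, 0.1855, 1.7492, 0.0021, 1.2024, 1.8239], 'tool_pos': [0.5585, -0.2699, 0.0711], 'contact_force': [1.2176, 0.0913, 1.0268], 'wrist_torque': [0.0774, -0.225, -0.0455], 'opening': 0.0001}
```

View pics/s5.png

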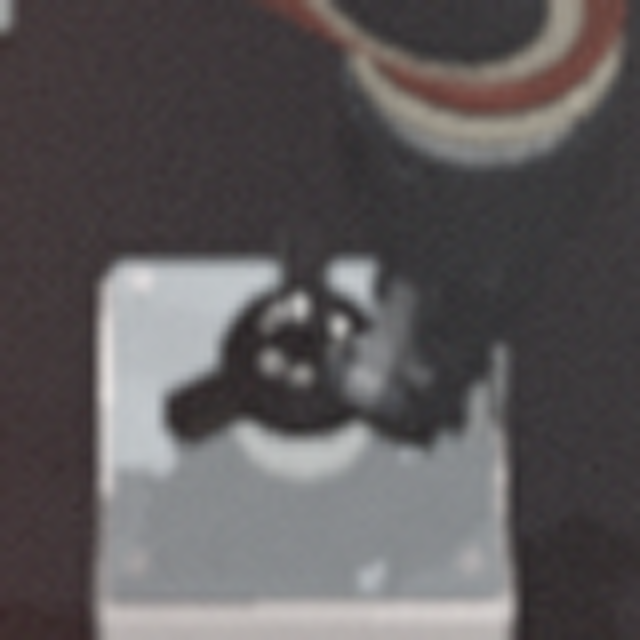

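The hub's lower edge rose from about 445 to about 432 and more of the white neck shows, so it has sprung out. I'll back off along the arc.

Run:
```python
from h import *
c=np.array([.513,-.254])
r0=.043
def P(th,t,z=.0710):
    a=np.radians(-13.3-th);er=np.array([np.cos(a),np.sin(a)]);et=np.array([-er[1],er[0]])
    return [*(c+er*r0+et*t),z]
for th,t in((28,.0235),(20,.0235),(12,.024),(4,.025),(0,.028),(0,.036)):print(th,plan(P(th,t),-13.3-th))
print(plan(P(0,.036,.15),-13.3))
```

```text
28 [-0.22, -0.52, 0.01, -0.03, -0.05, -1.19]
20 [-0.65, -1.05, 0.01, -0.03, -0.05, -2.79]
12 [-1.16, -1.57, 0.0, -0.03, -0.05, -4.39]
4 [-1.78, -2.05, 0.0, -0.02, -0.05, -5.99]
0 [-2.25, -2.46, 0.0, -0.02, -0.05, -6.79]
0 [-2.7, -3.12, 0.0, -0.02, -0.05, -6.79]
[-2.67, -3.14, -7.9, -0.02, -0.05, -6.79]
```

apply_moves:
  rows:
    - [-0.1,-0.25,0,0,0,-0.6]
    - [-0.22,-0.52,0,0,0,-1.2]
    - [-0.43,-0.8,0,0,0,-2]
    - [-0.65,-1.05,0,0,0,-2.8]
    - [-0.9,-1.3,0,0,0,-3.6]
    - [-1.16,-1.57,0,0,0,-4.4]
    - [-1.45,-1.8,0,0,0,-5.2]
    - [-1.78,-2.05,0,0,0,-6]
    - [-2.25,-2.46,0,0,0,-6.8]
    - [-2.7,-3.1,0,0,0,-6.8]
    - [-2.7,-3.1,0,0,0,-6.8]
    - [-2.7,-3.1,-2,0,0,-6.8]
    - [-2.7,-3.1,-5,0,0,-6.8]
    - [-2.7,-3.1,-8,0,0,-6.8]
    - [-2.7,-3.1,-9,0,0,-6.8]
    - [-2.7,-3.1,-9,0,0,-6.8]

```text
t: 8.7
tool_pos: [0.5637, -0.2297, 0.1632]
tool_rot: [3.118, -0.363, 0.014]
contact_force: [-0.7, -0.2, -0.4]
opening: 0.0002
```

Run:
```python
from h import *
st()
s=snap('side','side6');crop(s,310,255,390,335,8,'s6')
print(plan([.554,.2335,.16],-13.3))
```

```text
{'t': 8.7, 'q': [-0.5099, 0.059, 1.7222, 0.0015, 1.3516, 1.2926], 'tool_pos': [0.5637, -0.2297, 0.1632], 'contact_force': [-0.6684, -0.1566, -0.3632], 'wrist_torque': [-0.0213, 0.0555, 0.0201], 'opening': 0.0002}
[-11.47, -44.82, 0.04, 0.0, -0.06, 0.0]
```

View pics/s6.png

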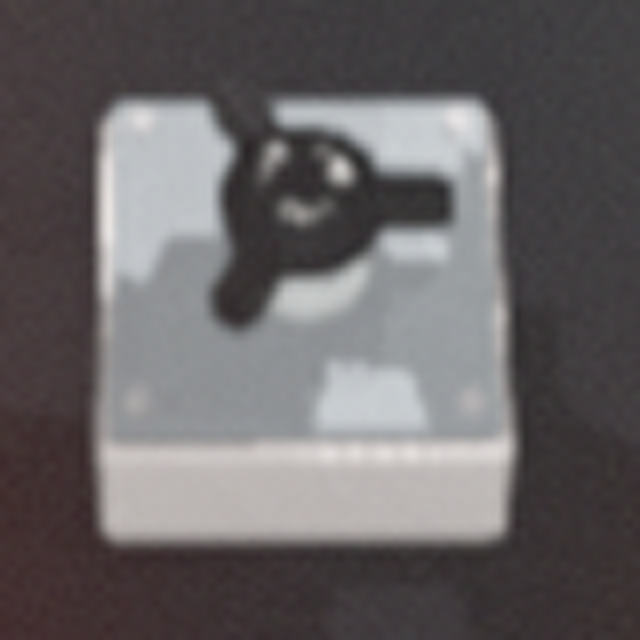

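The stop is back out and the head is at its original angle, matching the first crop (lobe end (448,198)). Next is the reset button.

apply_moves:
  rows:
    - [-1,-4,0,0,0,0]
    - [-2,-8,0,0,0,0]
    - [-3,-12,0,0,0,0]
    - [-4,-16,0,0,0,0]
    - [-5,-20,0,0,0,0]
    - [-6,-24,0,0,0,0]
    - [-7,-28,0,0,0,0]
    - [-8,-32,0,0,0,0]
    - [-9,-36,0,0,0,0]
    - [-10,-40,0,0,0,0]
    - [-11,-43,0,0,0,0]
    - [-11.5,-44.8,0,0,0,0]
    - [-11.5,-44.8,0,0,0,0]
    - [-11.5,-44.8,0,0,0,0]
    - [-11.5,-44.8,0,0,0,0]

```text
t: 10.25
tool_pos: [0.5532, 0.2322, 0.159]
tool_rot: [3.119, -0.365, 0.006]
contact_force: [0.0, 0.1, -0.1]
opening: 0.0004
```

Run:
```python
from h import *
st();print(plan([.554,.2335,.095],-13.3))
```

```text
{'t': 10.25, 'q': [0.2749, 0.0469, 1.7419, -0.0031, 1.3501, 2.0793], 'tool_pos': [0.5532, 0.2322, 0.159], 'contact_force': [0.0173, 0.078, -0.1217], 'wrist_torque': [0.0486, 0.0127, 0.0319], 'opening': 0.0004}
[0.02, -0.15, 6.4, 0.02, -0.04, -0.01]
```

apply_moves:
  rows:
    - [0,-0.15,2,0,0,0]
    - [0,-0.15,4,0,0,0]
    - [0,-0.15,6,0,0,0]
    - [0,-0.15,6.4,0,0,0]
    - [0,-0.15,6.4,0,0,0]

```text
t: 10.75
tool_pos: [0.5533, 0.2325, 0.0941]
tool_rot: [3.117, -0.367, 0.003]
contact_force: [-0.3, -0.8, 0.2]
opening: -0.0002
```

Run:
```python
from h import *
st();s=snap('side','side7');crop(s,290,115,370,195,8,'s7');print(plan([.554,.2335,.078],-13.3))
```

```text
{'t': 10.75, 'q': [0.2753, 0.1161, 1.7842, -0.0033, 1.2408, 2.0814], 'tool_pos': [0.5533, 0.2325, 0.0941], 'contact_force': [-0.2788, -0.7725, 0.1788], 'wrist_torque': [0.014, 0.0357, 0.0814], 'opening': -0.0002}
[-0.02, -0.06, 1.74, 0.02, -0.04, -0.02]
```

View pics/s7.png

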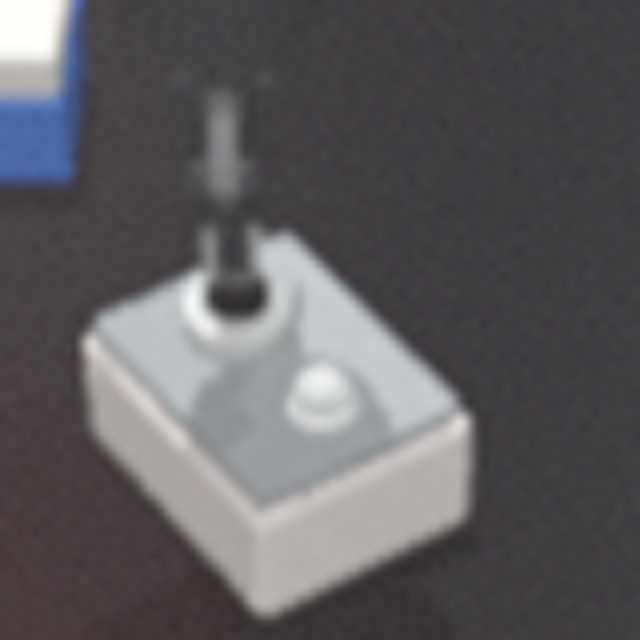

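The fingertip at crop (232,275) is right over the black button at (235,295). I'll press it.

apply_moves:
  rows:
    - [0,0,0.6,0,0,0]
    - [0,0,0.9,0,0,0]
    - [0,0,1.2,0,0,0]
    - [0,0,1.45,0,0,0]
    - [0,0,1.6,0,0,0]
    - [0,0,1.7,0,0,0]
    - [0,0,1.7,0,0,0]

```text
t: 11.5
tool_pos: [0.5545, 0.233, 0.0789]
tool_rot: [3.119, -0.366, 0.007]
contact_force: [-1.1, -1.1, 4.1]
opening: 0.0001
```

apply_moves:
  rows:
    - [0,0,0.15,0,0,0]
    - [0,0,0.25,0,0,0]
    - [0,0,0.35,0,0,0]
    - [0,0,0.35,0,0,0]

```text
t: 11.9
tool_pos: [0.5546, 0.233, 0.0779]
tool_rot: [3.118, -0.366, 0.006]
contact_force: [-7.2, -3.3, 15.9]
opening: 0.0003
```

The tip stopped hard at 0.078 m with 16 N, so the button is fully in. I'll lift off.

apply_moves:
  rows:
    - [0,0,-0.5,0,0,0]
    - [0,0,-1.5,0,0,0]
    - [0,0,-4,0,0,0]
    - [0,0,-8,0,0,0]
    - [0,0,-12,0,0,0]
    - [0,0,-14,0,0,0]
    - [0,0,-14,0,0,0]
    - [0,0,-14,0,0,0]

```text
t: 12.7
tool_pos: [0.5538, 0.2334, 0.2173]
tool_rot: [3.118, -0.366, 0.005]
contact_force: [-0.3, 0.1, -0.0]
opening: 0.0002
```

Run:
```python
from h import *
st();s=snap('side','side8');d=snap('top','top8');crop(s,290,115,370,195,8,'s8')
a=np.load('pics/side0.npz')['color'];
cv2.imwrite('pics/cmp.png',np.hstack([cv2.resize(x[255:335,310:390],None,fx=4,fy=4) for x in(a,s['color'])]+[]))
```

```text
{'t': 12.7, 'q': [0.2766, 0.0039, 1.6862, -0.0033, 1.4491, 2.0814], 'tool_pos': [0.5538, 0.2334, 0.2173], 'contact_force': [-0.2792, 0.0538, -0.0382], 'wrist_torque': [-0.0325, 0.0071, 0.0173], 'opening': 0.0002}
```

View pics/s8.png

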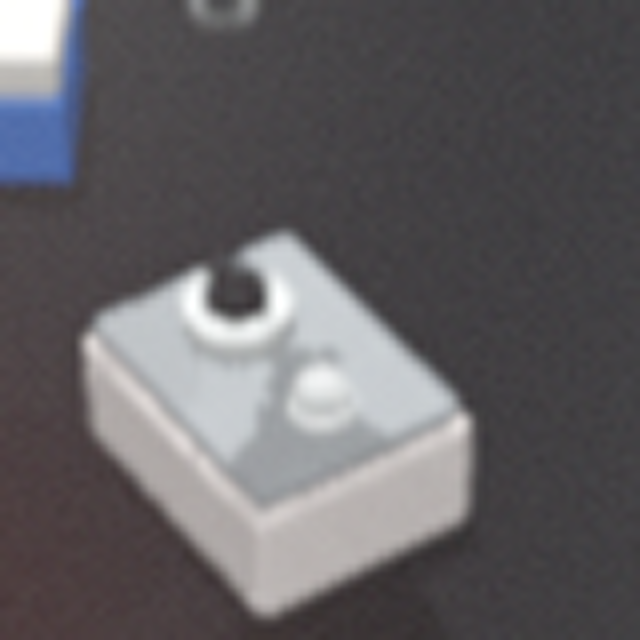

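View pics/cmp.png

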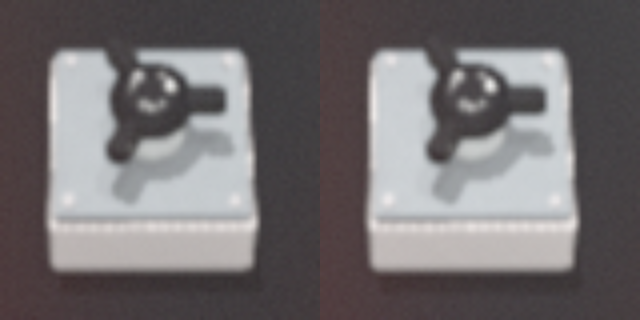

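View pics/side8.png

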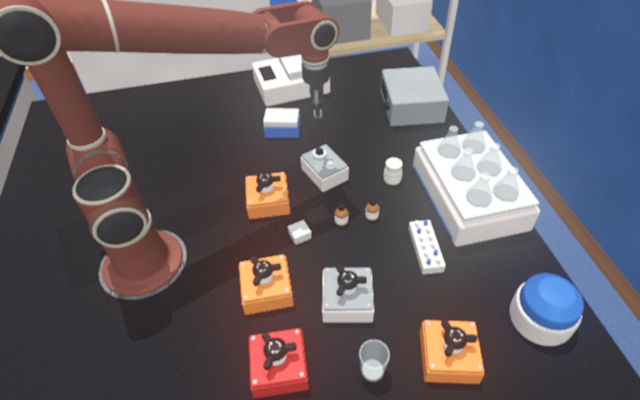

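The stop head looks the same as in the first picture. The reset button is out at crop (235,290), and the bystanders are at their original pixels. The arm is clear of everything, so I'm handing in.

```bash
python3 -c "
from h import *
print(ctrl.finish_job())"
```

```text
the job is handed in; nothing more can be done
None
```

The stop test was carried out in the order asked and handed in at about 12.7 s; no verdict is reported.

- **Stop pressed:** I pressed the grey station's mushroom button with the shut fingertip to the end of its travel (about 10 mm, 7 N). With the finger lifted off, the picture showed the head staying down.
- **Latch freed:** I pushed the lobe's counter-clockwise side with the tip below its underside, turning the head about 33° clockwise. The button sprang out. I backed the finger off, and the head turned back to its starting angle.
- **Reset pressed:** Only after that did I press the reset button, down to its hard stop (tip at 0.078 m, 16 N), and release it.

The last pictures show the stop out and unturned, matching the first picture. They also show the reset button out, the bystanders where they were, and the arm clear with near-zero contact force. No check failed or disagreed. The latch, turn and release were judged from the camera pictures, since the joint values cannot be read directly.

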